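Draw the sagging bolt of a test bay gate and hold the gate ajar

ROBOT

A 7-joint arm with a two-finger parallel gripper is mounted at the origin on the work surface. World frame = base frame: x ahead of the robot, y to its left, z up, the work surface at z = 0. Lengths are in m, angles in rad, forces in N, time in s.
With the tool pointing down it reaches from about 0.425 to 0.925 m from the base axis. Payload 6.8 kg.
Tool frame: the origin (TCP) lies midway between the tips of the shut fingers; the grasp point (between the pads) lies 19 mm behind it; z points along the fingers, y is the line along which they close (so a half turn about z gives the same grasp; the last joint's range is limited). The gripper opens to 85 mm and grips with 20 to 120 N. Pads are 22 mm wide; open, the fingers measure 114 mm over their backs; the gripper's body (76 mm by 85 mm) begins 54 mm behind the grasp point. The pads swing forward as they close: fully open they stand 13 mm farther back than shut.
Start: joints at [-0.108, 0.477, 0.022, 1.555, -0.011, 1.109, -0.083], TCP at [0.675, 0, 0.231] pointing down, gripper open.
Joint ranges: [-2.96, 2.96], [-0.34, 2.1], [-1.41, 1.46], [0.24, 2.44], [-1.37, 4.51], [0.17, 1.92], [-2.96, 2.96]. Speed limits (rad/s): [2.39, 2.39, 3.14, 3.14, 3.14, 3.14, 3.14].

INTERFACE

Orientations are given as a rotation vector (axis times angle).
In Python, from bench import r gives the robot as it stands. The module is installed in compiled form; this text tells all that it offers.
- The arm moves only by the tool apply_moves, never from a script. Its argument "rows" is a list of rows, each a list of 6 numbers: the shift along the tool's x, y, z scaled (see below), then the turn, a rotation vector about the tool's x, y, z scaled (see below). A call has 1 to 5 rows; each row is the pose to reach, as a shift and turn from the pose commanded when the call began, along the tool's axes at that moment; what a row does not reach only later rows make up. The controller multiplies each number of a shift by 0.25 m and each number of a turn by 90 degrees. A row lasts 1/8 s, in which the tool goes at most 62.5 mm and 10.7 degrees, less where a joint would pass 70% of its speed; a pose out of reach is approached as far as the arm can. A call with a number of a shift or a turn outside -1 to 1 is refused whole. A call with a gripper value outside its range is refused whole. "claw" is the opening, from 0 (shut) to 1 (fully open), set as the call begins (left out, the last holds). The fingers move at their own pace and stop on an object; "newtons" is the grip in N (left out, the last holds). Time passes only in rows, so rows that repeat a pose let the fingers close. It gives the time, the measured TCP pose, the force, the opening and the grip force at its end, in the units of the state.
- r.get_obs(): the state, without advancing time (a new reading comes with each control period).
- r.grab_frame(name): name is "scene" or "side" or "wrist"; returns a dict with "pixels" (400x640x3 uint8, red, green, blue), "intrinsics" (3x3 intrinsics, pixels), "dist" ([k1, k2, p1, p2, k3] as OpenCV has them; the pictures are not rectified), "eye" and "attitude" of the camera in the world. Camera axes: x right, y up, looking along -z (the intrinsics and any distortion apply to the point x, -y, -z); pixel columns grow to the right and rows downward; lengths in m; the calibration is good to about 2 mm. A picture is of the moment at which its call begins. There is no depth.
- r.hand_in(): hands the job in; it is judged then, once.
Trained networks look in a picture, given as the dict that the camera call returned (one of the last four; its "shot" number tells which), for a name from the list of things; names that differ only in an ending like _2 or _b are one class to them, and where a whole thing is asked for, a point or a joint stands for the part that bears it (a point fixed in the world has none). Each returns a list of dicts, best first, with "conf" (0 to 1); they miss things now and then, are a little off and sometimes report something else, mostly with a low value. They report only what shows in the picture. A call takes as long as a camera call.
- r.search_frame(picture, thing): "rect" ([left, top, width, height] in pixels, round what is visible of it).
- r.outline_of(picture, thing): "pixels" (400x640 bool, what is visible of it) and "rect" ([left, top, width, height] in pixels, round what is visible of it).
- r.landmark_of(picture, thing): "point" ([column, row] in pixels: a listed point, or the origin of a listed thing).
The state is a dict: "clock": time; "joints": joint angles; "qvel": joint speeds; "tau": joint torques, N m; "tcp_pos": TCP position; "orientation": TCP orientation; "contact_force": force on the tool from outside, world axes, zero at the start; "moment": the same for the moment, N m; "grip_width": finger opening in m; "gripper_force": force on a finger pad.
Only numpy, scipy, OpenCV 4.12 (cv2) and the standard library are available. Lean on these libraries where they do the work, as an engineer would, in place of code of your own. Each camera call takes 0.05 s, during which the arm holds its last target. There are 200 camera calls.

TASK

The high-voltage test is over and your colleague wants to reach into the guarded test bay with the discharge probe. The gate's clear pane only drops into its channels, so first turn the turnbutton on the gate's top rail squarely across the pane, while the gate is still bolted; then take the bolt's knob, lift the sagging bolt over the bent-up lip of its keeper while drawing it fully back, pull the gate open about a hand's width (some 10 cm at its free edge) and finish holding it there, because its sprung hinge would close it. Leave everything else on the bench where it is.

Things in the scene. Friction and masses are not known exactly. Their poses are not given: they have to be found in the camera images.
- bay: low guard fence of aluminium profile round a rubber mat, fixed to the bench, 410 mm wide, 250 high. Origin on the bench under the middle of the shut gate's 30 mm thick frame; z up, x into the bay (away from the robot), y along the gate to its hinge (the robot's left). The gate, 320 mm wide, is the near side; its front face is at x = -15 mm. The clear pane stands just behind the frame
- gate: the gate's frame (320 wide, top at 250 mm) with all it carries (clear pane, turnbutton, bolt); origin on the hinge axis at bench height, axes as the bay's when shut, turning with the gate; the gate runs 320 mm from the origin towards its -y
- hinge_axis (a point): point on the gate's upright hinge axis at the height of the gate's top (250 mm); in the bay frame it lies at x = -18 mm, y = +160 mm
- gate_hinge (a joint): opening angle of the gate, rad: 0 shut, grows as it swings out towards the robot (clockwise seen from above, about hinge_axis). A spring closes it with 0.6 Nm when shut and 1 Nm at 0.35 rad. At 0.33 rad the free edge stands about 105 mm out
- turnbutton (a joint): turnbutton's angle to the top rail, rad: 0 along the rail (pane free to lift out); +1.571 or -1.571 squarely across it, a wing over the pane's top edge, against a stop. Either way round will do. Positive is counter-clockwise from above. It starts within 0.4 of 0, is stiff (0.05 Nm) and stays where it is left
- turnbutton_grip (a point): centre of the turnbutton's finger rib, on its upright pivot, 15 mm above the gate's top rail. A black bar on the rail, 220 mm from the gate's free edge: wing 58 x 15 mm, its top 8 mm over the rail; on the wing a rib 36 mm long (this point's y), 9 mm wide (its x), 15 mm high, top 23 mm over the rail. The point turns with the button; z up
- bolt_knob (a point): centre of the bolt's knob: level steel cylinder, 18 mm diameter, 30 mm long along this point's x, standing out from the gate's front towards the robot. Centre 62 mm in front of the gate's face (ends 47 and 77; bolt guides stand out 30 mm, keeper 36), 24 to 31 mm below the gate's top, open space above, below and in front. y is the way the bolt is drawn
- bolt_slide (a joint): how far the bolt is drawn along itself, m: 0 to 0.004 shot home in the keeper, 0.066 fully drawn against its stop; it is drawn towards the gate's hinge (+y of the bay). Its tip is clear of keeper and post beyond 0.045. Friction about 1 N; it stays where it is left
- bolt_tilt (a joint): bolt's tilt about its rear guide (125 mm from the knob when home), rad: -0.05 sagging (start), 0 level, stop at +0.035. Sagging, a notch in its underside sits over the keeper's lip and it cannot be drawn; above -0.013 (knob raised 5 mm) it clears the lip. The knob can rise 10 mm at most when home. After 35 mm of drawing the head is past the lip. Steel rod, 16 mm thick, about 0.3 kg
- keeper_lip (a point): middle of the top edge of the keeper's bent-up lip: a 4 mm steel plate across an open-topped channel on the right-hand gate post, 215 mm above the bench. The channel's front plate keeps the gate shut while the bolt's tip is in it. Axes as the bay
- mixer_tested: bystander: red hand mixer (82 x 150 x 200 mm) standing on its heel on the rubber mat inside the bay; origin at the centre of its underside
- mixer_next: bystander: a second red hand mixer of the same size standing on the open bench to the right; origin at the centre of its underside
- beater_a: bystander: wire mixer beater, 190 mm long, 43 mm thick, lying on the bench to the left in front; origin underneath it, 100 mm from its shaft end
- beater_b: bystander: a second wire beater like the first
- probe: bystander: red high-voltage hand probe, 200 mm long, 44 mm over its finger guard, lying on the bench to the right; origin underneath, near its middle
- stand: bystander: blue plate (110 x 80 x 18 mm) with a slanting white tube, 150 mm tall, on the bench at the far right; origin under the plate's centre
- driver: bystander: screwdriver lying on the bench at the front left; origin underneath its middle

How it is judged:
On the way, in this order (a step that is already met when the one before it is completed fails the run):
1. the turnbutton stands across the pane while the bolt is still shot and the gate shut ((value of joint turnbutton above 1.35 rad or value of joint turnbutton below -1.35 rad) and value of joint bolt_slide below 0.015 m and value of joint gate_hinge below 0.05 rad), for 0.2 s.
2. the bolt is drawn clear of the keeper (value of joint bolt_slide above 0.045 m), for 0.2 s.
At the end, for the whole second after the job is handed in: the gripper's fingers hold the gate (at the bolt or the frame, more than 1 N) ajar and still at 0.22 to 0.50 rad (about 70 to 155 mm at the free edge), the bolt drawn more than 45 mm and the turnbutton within 0.22 rad of square across the pane (value of joint gate_hinge between 0.22 and 0.5 rad and velocity of joint gate_hinge between -0.1 and 0.1 rad/s and contact force between the fingers and gate above 1 N and value of joint bolt_slide above 0.045 m and (value of joint turnbutton above 1.35 rad or value of joint turnbutton below -1.35 rad)); the arm keeps its last pose, push and grip.
It fails at once if something else on the bench or in the bay is shifted more than 40 mm or tipped over (distance of any of mixer_tested, mixer_next, beater_a, beater_b, probe, stand, driver from where it was at the start of the episode above 0.04 m or angle between any of mixer_tested, mixer_next, stand's own z axis and vertical above 0.5 rad).
It also fails if it takes over 51 s, if anything falls off the work surface, if the arm or the gripper's body presses on something with over 40 N, if the wrist force passes 120 N, or if a joint passes its speed limit or range.

## Working session

There is one attempt and no reset: what is moved stays moved. The work goes in short steps, Python scripts to look and compute and a tool call to move; the robot and the scene stay as the last step left them, time stands still between calls to the robot, and variables do not carry over. Pictures are saved under pics/ and viewed, at most 10 in all, crops included, and the job is handed in when it is done.

Besides the shell and the picture viewer there is one more tool, called after ">>>" as name(argument=value, ...), one argument or row to a line, values as JSON. apply_moves: Moves the arm, as the interface text tells. Its arguments: {"type":"object","properties":{"rows":{"type":"array","items":{"type":"array","items":{"type":"number"}}},"claw":{"type":"number"},"newtons":{"type":"number"}},"required":["rows"]}

```bash
mkdir -p pics
cat > h.py <<'E'
import numpy as np, cv2
from scipy.optimize import least_squares
from scipy.spatial.transform import Rotation as R
from bench import r
def att(f):
    a=np.array(f["attitude"],float)
    return a if a.shape==(3,3) else R.from_rotvec(a).as_matrix()
def project(f,P):
    P=np.atleast_2d(P); c=(P-np.array(f["eye"]))@att(f)
    c=c*[1,-1,-1]
    return cv2.projectPoints(c,np.zeros(3),np.zeros(3),np.array(f["intrinsics"]),np.array(f["dist"]))[0][:,0]
def ray(f,px):
    u=cv2.undistortPoints(np.array([[px]],float),np.array(f["intrinsics"]),np.array(f["dist"]))[0,0]
    return np.array(f["eye"]),att(f)@np.array([u[0],-u[1],-1])
def onz(f,px,z):
    e,d=ray(f,px); return e+d*(z-e[2])/d[2]
def tri(obs):
    A=np.zeros((3,3));b=np.zeros(3)
    for f,px in obs:
        e,d=ray(f,px); d=d/np.linalg.norm(d); M=np.eye(3)-np.outer(d,d); A+=M;b+=M@e
    X=np.linalg.solve(A,b); return X,[np.round(project(f,X)[0]-px,1) for f,px in obs]
def save(f,n): cv2.imwrite("pics/"+n,f["pixels"][:,:,::-1])
E
python3 - <<'E'
from h import *
o=r.get_obs(); print({k:np.round(v,3) for k,v in o.items()})
F={}
for n in ["scene","side","wrist"]:
    f=r.grab_frame(n);F[n]=f;save(f,n+"0.png");print(n,np.round(f["eye"],3),np.shape(f["attitude"]),np.round(-att(f)[:,2],2))
for t in ["bay","hinge_axis","turnbutton_grip","bolt_knob","keeper_lip","gate"]:
    ob=[]
    for n,f in F.items():
        l=r.landmark_of(f,t)
        for q in l[:2]: print(t,n,np.round(q["point"],1),round(q["conf"],2))
        if l and l[0]["conf"]>.4: ob.append((f,np.array(l[0]["point"])))
    if len(ob)>1: print("  ->",tri(ob))
im=np.vstack([F[n]["pixels"] for n in ["scene","side"]])[:,:,::-1]
cv2.imwrite("pics/both.png",cv2.resize(im,(480,600),interpolation=cv2.INTER_AREA))
E
```

```text
{'clock': np.float64(0.0), 'joints': array([-0.108,  0.478,  0.022,  1.556, -0.012,  1.109, -0.083]), 'qvel': array([-0.001, -0.002,  0.002,  0.   , -0.   , -0.001,  0.   ]), 'tau': array([-1.0000e-03, -5.9644e+01,  1.6080e+00, -2.8119e+01,  1.2000e-02,
        9.0000e-03,  0.0000e+00]), 'tcp_pos': array([ 0.674, -0.   ,  0.23 ]), 'orientation': array([-2.221e+00, -2.221e+00,  2.000e-03]), 'contact_force': array([0.656, 0.574, 0.151]), 'moment': array([-0.002,  0.041, -0.055]), 'gripper_force': np.float64(0.0), 'grip_width': np.float64(0.086)}
scene [ 0.391 -0.689  1.509] (3,) [ 0.13  0.43 -0.89]
side [0.322 1.129 1.185] (3,) [ 0.17 -0.74 -0.65]
wrist [0.674 0.074 0.373] (3,) [-0.   -0.29 -0.96]
bay side [287.2 249.6] 0.94
bay side [280.6 202.8] 0.63
bay wrist [304.8  89.6] 0.76
  -> (array([0.65541057, 0.08495382, 0.00804774]), [array([-0.5,  0.1]), array([-1.5,  0.6])])
hinge_axis scene [308.4 110.1] 0.91
hinge_axis side [275.  232.5] 0.59
  -> (array([0.63264508, 0.24083013, 0.2432887 ]), [array([ 0.7, -0.3]), array([0.9, 0.2])])
turnbutton_grip side [278.6 205.7] 0.66
bolt_knob scene [319.4 190. ] 0.75
bolt_knob side [317.3 177.7] 0.51
bolt_knob side [351.5 332.9] 0.39
bolt_knob wrist [164.1 314.7] 0.68
  -> (array([ 0.58135038, -0.04292917,  0.21647271]), [array([1. , 0.1]), array([ 0.3, -0. ]), array([-3.5, -1.9])])
keeper_lip scene [341.9 198.3] 0.68
keeper_lip side [302.5 166.6] 0.83
  -> (array([ 0.6384065 , -0.08917377,  0.21483795]), [array([ 0.7, -0.4]), array([0.8, 0.2])])
gate scene [307.4 147.9] 0.79
gate scene [328.9 184.9] 0.42
gate side [279.3 290.5] 0.86
gate side [276.6 235.2] 0.7
  -> (array([0.62689888, 0.24810478, 0.00803237]), [array([ 1.7, -0.8]), array([2.3, 0.5])])
```

View pics/scene0.png

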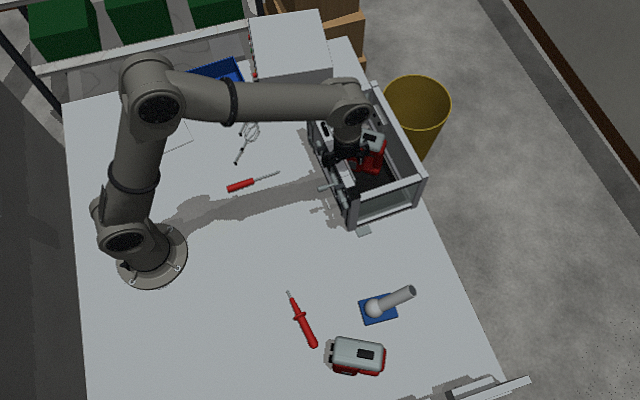

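View pics/side0.png

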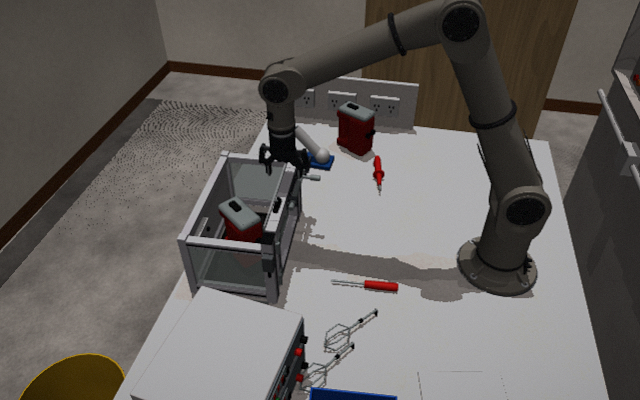

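The scene view shows the hand standing over the near rail (about 345,150), with the knob at (320,190) and the keeper at (342,198). The side view shows the hinge post at (272,235), and the gripper hides the turnbutton. I'll lift the hand and look again.

>>> apply_moves(
  rows=[
    [0,0,-0.24,0,0,0],
    [0,0,-0.48,0,0,0],
    [0.2,0,-0.56,0,0,0],
    [0.4,-0.1,-0.56,0,0,0],
    [0.4,-0.1,-0.56,0,0,0],
  ],
  claw=1,
)

```text
clock: 1.68
tcp_pos: [0.6482, 0.1066, 0.3719]
orientation: [-2.209, -2.23, -0.004]
contact_force: [-0.6, -0.4, 1.1]
grip_width: 0.0855
gripper_force: 0.0
```

```bash
cat > look.py <<'E'
from h import *
o=r.get_obs(); print(o["clock"],np.round(o["tcp_pos"],3),np.round(o["orientation"],3))
F={}
for n in ["scene","side","wrist"]: F[n]=r.grab_frame(n)
save(F["wrist"],"w1.png")
for t in ["bay","hinge_axis","turnbutton_grip","bolt_knob","keeper_lip","gate"]:
    ob=[]
    for n,f in F.items():
        l=r.landmark_of(f,t)
        for q in l[:2]: print(t,n,np.round(q["point"],1),round(q["conf"],2))
        if l and l[0]["conf"]>.4: ob.append((f,np.array(l[0]["point"])))
    if len(ob)>1: print("  ->",tri(ob))
f=F["wrist"]
for n,f in F.items():
  for q in r.outline_of(f,"turnbutton_grip")[:1]:
    ys,xs=np.nonzero(q["pixels"]); 
    P=np.array([onz(f,(x,y),.258)[:2] for x,y in zip(xs,ys)])
    c=P.mean(0); w,v=np.linalg.eigh(np.cov((P-c).T)); print(n,"button",q["conf"],len(xs),q["rect"],c,np.sqrt(w*12),v[:,1],np.degrees(np.arctan2(v[1,1],v[0,1])))
E
python3 look.py
```

```text
1.675 [0.648 0.107 0.372] [-2.209 -2.23  -0.004]
bay scene [328.4 182.5] 0.86
bay side [285.6 246.7] 0.6
bay wrist [305.2 353.2] 0.36
  -> (array([0.65407715, 0.0795683 , 0.0144651 ]), [array([ 1.5, -0.7]), array([1.8, 0.4])])
hinge_axis scene [304.2 109.2] 0.67
hinge_axis side [276.5 230.6] 0.61
hinge_axis wrist [291.6   4.5] 0.82
  -> (array([0.62496901, 0.24234015, 0.25178952]), [array([ 2.4, -0.8]), array([1.9, 0.7]), array([-4.6, -0.6])])
turnbutton_grip scene [324.2 127.2] 0.48
turnbutton_grip side [278.7 202.4] 0.49
turnbutton_grip wrist [330.  142.6] 0.7
turnbutton_grip wrist [290.1   4.2] 0.23
  -> (array([0.65415501, 0.14394599, 0.2639319 ]), [array([0. , 0.3]), array([-1. , -0.3]), array([-3.4, -0.8])])
bolt_knob scene [319.9 187.6] 0.76
bolt_knob side [314.5 178.8] 0.72
bolt_knob side [275.1 205.1] 0.51
bolt_knob wrist [260.4 310. ] 0.94
  -> (array([ 0.58566677, -0.03622163,  0.21957646]), [array([ 1.1, -0.2]), array([ 1.3, -0.8]), array([ 0.3, -3.4])])
keeper_lip scene [343.9 200. ] 0.56
keeper_lip side [302.6 164.1] 0.84
keeper_lip wrist [308.6 354.7] 0.69
  -> (array([ 0.63926999, -0.09857196,  0.21957544]), [array([ 0.1, -0.2]), array([ 1.1, -0.3]), array([ 2.6, -1.2])])
gate scene [308.6 149.5] 0.82
gate side [282.4 290.2] 0.84
  -> (array([0.62461898, 0.24151932, 0.00374696]), [array([ 0.5, -0.2]), array([0.6, 0.1])])
side button 0.6 103 [272.8, 199.9, 9.8, 14.9] [0.65584903 0.14563973] [0.01817811 0.06405088] [-0.10124019  0.99486201] 95.8105905381048
wrist button 0.97 1338 [316.1, 105.3, 22.7, 74.1] [0.6557598  0.14410573] [0.01476794 0.05464801] [-0.02923389  0.9995726 ] 91.67521743242237
```

View pics/w1.png

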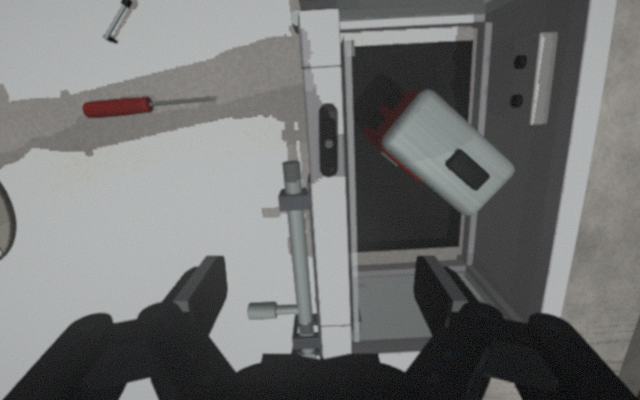

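The wrist view shows the rail from (303,67)–(341,67) down to (320,326)–(352,324). The black turnbutton is at (328,140), nearly along the rail, the knob is at (262,311) and the bolt's tip end is near (305,345). Next I'll measure the rail's edges.

Run:
```python
from h import *
f=r.grab_frame("wrist")
for p in [(302.5,67),(341,67),(320,326),(352,324),(303,11),(339,11)]: print(p,np.round(onz(f,p,.25),4))
g=cv2.Canny(f["pixels"],40,120)
l=cv2.createLineSegmentDetector().detect(cv2.cvtColor(f["pixels"],cv2.COLOR_RGB2GRAY))[0][:,0]
for a in l:
    if 285<a[0]<360 and 285<a[2]<365 and abs(a[3]-a[1])>50:
        P,Q=onz(f,a[:2],.25),onz(f,a[2:],.25); d=Q-P; d=d*np.sign(d[1]); print(np.round(a),np.round(P[:2],4),np.round(Q[:2],4),round(np.degrees(np.arctan2(d[1],d[0]))-90,2))
q=r.outline_of(f,"turnbutton_grip")[0]; ys,xs=np.nonzero(q["pixels"])
for z in (.258,.273): print(onz(f,(xs.mean(),ys.mean()),z))
for t in ["bolt_knob"]:
  q=r.outline_of(f,t)[0]; print(q["rect"],q["conf"])
  for p in [(250,311),(276,311)]: print(onz(f,p,.222))
c=f["pixels"][90:200,270:390,::-1]; cv2.imwrite("pics/b.png",cv2.resize(c,None,fx=5,fy=5,interpolation=2))
```

```text
(302.5, 67) [0.6359 0.1989 0.25  ]
(341, 67) [0.6654 0.1989 0.25  ]
(320, 326) [ 0.6492 -0.037   0.25  ]
(352, 324) [ 0.6806 -0.0347  0.25  ]
(303, 11) [0.6369 0.2377 0.25  ]
(339, 11) [0.6633 0.2377 0.25  ]
[336. 109. 337. 169.] [0.6623 0.1674] [0.6633 0.1191] 1.16
[344. 173. 337.   9.] [0.6694 0.1158] [0.6622 0.2387] 3.37
[319. 303. 322. 357.] [ 0.6481 -0.0107] [ 0.6516 -0.0749] 3.16
[351. 351. 344. 176.] [ 0.6804 -0.0671] [0.6696 0.1137] 3.41
[310. 186. 319. 302.] [0.6411 0.1051] [ 0.6482 -0.0095] 3.57
[357. 249. 351.  57.] [0.6824 0.0457] [0.6727 0.2062] 3.45
[316. 311. 308. 211.] [ 0.6453 -0.0193] [0.6389 0.0827] 3.58
[319. 171. 318. 108.] [0.6483 0.118 ] [0.6476 0.1684] 0.79
[343.  41. 354. 338.] [0.6668 0.2176] [ 0.6833 -0.0516] 3.51
[307. 257. 312. 311.] [0.6377 0.0383] [ 0.6413 -0.0192] 3.57
[296. 301. 288. 238.] [ 0.6262 -0.0081] [0.6204 0.0571] 5.13
[359. 338. 357. 268.] [ 0.6877 -0.0516] [0.6831 0.0267] 3.36
[304.  72. 311. 179.] [0.6368 0.1954] [0.6418 0.1106] 3.39
[291. 213. 299. 296.] [0.6238 0.0805] [ 0.6291 -0.0024] 3.69
[308. 312. 300. 212.] [ 0.6374 -0.0205] [0.6315 0.0816] 3.31
[0.65558143 0.14385621 0.258     ]
[0.65521664 0.1456218  0.273     ]
[247.3, 158.7, 68.4, 198.9] 0.56
[ 0.57449995 -0.04032055  0.222     ]
[ 0.60231231 -0.04018959  0.222     ]
```

View pics/b.png

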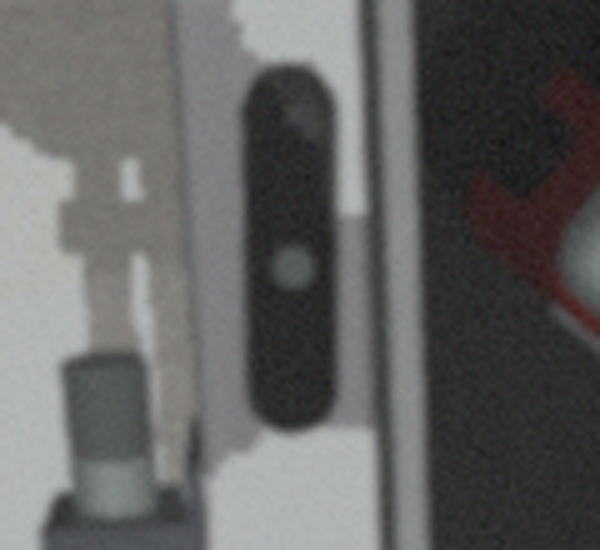

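The crop shows the button nearly along the rail, 2.4° clockwise of it, with its pivot dot at full-frame (328,143), so the pivot is about (0.655, 0.1446). The bay's yaw is +3.4°. I'll hover over the button first.

>>> apply_moves(
  rows=[
    [0.15,0.03,0.16,0,0,0],
    [0.15,0.03,0.32,0,0,0],
    [0.15,0.03,0.32,0,0,0],
    [0.15,0.03,0.32,0,0,0],
  ],
  claw=0.6,
)

```text
clock: 3.52
tcp_pos: [0.6584, 0.1369, 0.2931]
orientation: [2.222, 2.219, 0.003]
contact_force: [0.7, 0.2, 0.1]
grip_width: 0.0516
gripper_force: 0.0
```

Run:
```python
from h import *
F={n:r.grab_frame(n) for n in ["scene","side","wrist"]}
o=r.get_obs(); print(o["clock"],np.round(o["tcp_pos"],4),np.round(o["orientation"],4),np.round(o["joints"],2))
M=R.from_rotvec(o["orientation"]).as_matrix(); print(np.round(M,3))
f=F["wrist"]
q=r.outline_of(f,"turnbutton_grip")
for a in q[:1]:
  ys,xs=np.nonzero(a["pixels"]); print(a["conf"],len(xs),a["rect"],onz(f,(xs.mean(),ys.mean()),.258))
print([ (n,l["point"],l["conf"],onz(F[n],l["point"],.265)) for n in F for l in r.landmark_of(F[n],"turnbutton_grip")[:1]])
save(f,"w2.png")
```

```text
3.675 [0.6586 0.1371 0.2937] [2.2212 2.2189 0.005 ] [-0.29  0.43 -0.02  1.49  0.01  1.22 -0.31]
[[ 0.001  1.     0.004]
 [ 1.    -0.001  0.001]
 [ 0.001  0.004 -1.   ]]
0.82 2308 [300.6, 171.3, 26.8, 94.4] [0.65554808 0.14569853 0.258     ]
[('scene', [325.6, 126.7], 0.55, array([0.65912478, 0.14488304, 0.265     ])), ('side', [278.8, 204.5], 0.41, array([0.64804334, 0.15397789, 0.265     ])), ('wrist', [314.4, 225.6], 0.89, array([0.65496602, 0.14264932, 0.265     ]))]
```

View pics/w2.png

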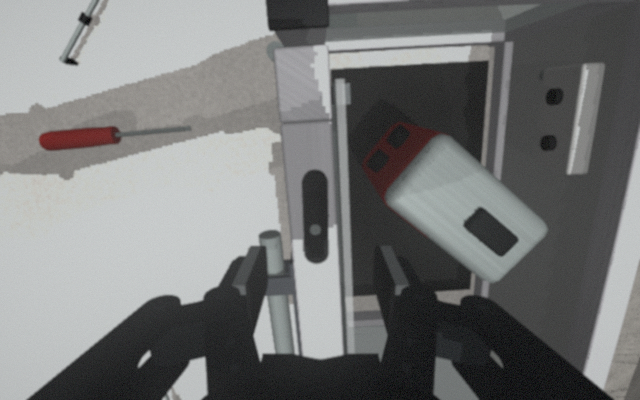

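The wrist view shows the button's pivot dot at (315,230) and the open fingers astride it at columns 265–378. The pivot is about (0.655, 0.144). I'll descend and close.

>>> apply_moves(
  rows=[
    [0.028,-0.014,0.06,0,0,0],
    [0.028,-0.014,0.125,0,0,0],
    [0.028,-0.014,0.125,0,0,0],
  ],
)

```text
clock: 4.25
tcp_pos: [0.6525, 0.1444, 0.2573]
orientation: [-2.219, -2.22, 0.006]
contact_force: [-0.8, 0.5, 0.3]
grip_width: 0.051
gripper_force: 0.0
```

>>> apply_moves(
  rows=[
    [0,0,0,0,0,0],
    [0,0,0,0,0,0],
    [0,0,0,0,0,0],
    [0,0,0,0,0,0],
  ],
  claw=0,
  newtons=40,
)

```text
clock: 4.75
tcp_pos: [0.6558, 0.1443, 0.2609]
orientation: [2.22, 2.219, 0.005]
contact_force: [6.3, -0.7, -1.7]
grip_width: 0.0073
gripper_force: 44.6
```

>>> apply_moves(
  rows=[
    [0,0,0,0,0,0.11],
    [0,0,0,0,0,0.22],
    [0,0,0,0,0,0.33],
    [0,0,0,0,0,0.44],
    [0,0,0,0,0,0.5],
  ],
)

```text
clock: 5.38
tcp_pos: [0.6556, 0.1445, 0.2609]
orientation: [2.904, 1.196, 0.006]
contact_force: [4.7, 1.1, -2.1]
grip_width: 0.0078
gripper_force: 44.6
```

>>> apply_moves(
  rows=[
    [0,0,0,0,0,0.11],
    [0,0,0,0,0,0.22],
    [0,0,0,0,0,0.33],
    [0,0,0,0,0,0.44],
    [0,0,0,0,0,0.5],
  ],
)

```text
clock: 6.0
tcp_pos: [0.6552, 0.1445, 0.2608]
orientation: [3.142, -0.005, 0.004]
contact_force: [-0.7, -0.9, 2.6]
grip_width: 0.0071
gripper_force: 49.7
```

>>> apply_moves(
  rows=[
    [0,0,0,0,0,0],
    [0,0,0,0,0,0],
    [0,0,-0.16,0,0,0],
    [0,0,-0.24,0,0,0],
  ],
  claw=0.5,
)

```text
clock: 6.5
tcp_pos: [0.6545, 0.1445, 0.3221]
orientation: [-3.141, -0.002, -0.003]
contact_force: [0.2, 0.7, -0.4]
grip_width: 0.0427
gripper_force: 0.0
```

>>> apply_moves(
  rows=[
    [-0.1,0.25,0,0,0,-0.02],
    [-0.2,0.5,0,0,0,-0.038],
    [-0.27,0.73,0,0,0,-0.038],
    [-0.27,0.73,0,0,0,-0.038],
    [-0.27,0.73,0,0,0,-0.038],
  ],
)

```text
clock: 7.12
tcp_pos: [0.5865, -0.038, 0.3204]
orientation: [-3.139, -0.093, -0.001]
contact_force: [-0.4, 1.2, -0.9]
grip_width: 0.0428
gripper_force: 0.0
```

Run:
```python
from h import *
F={n:r.grab_frame(n) for n in ["scene","side","wrist"]}
o=r.get_obs(); print(o["clock"],np.round(o["tcp_pos"],4),np.round(o["orientation"],4),np.round(o["joints"],2))
for t in ["turnbutton_grip","bolt_knob"]:
    ob=[]
    for n,f in F.items():
        l=r.landmark_of(f,t)
        for q in l[:2]: print(t,n,np.round(q["point"],1),round(q["conf"],2))
        if l and l[0]["conf"]>.4: ob.append((f,np.array(l[0]["point"])))
    if len(ob)>1: print("  ->",tri(ob))
    if n=="wrist" and l: print(onz(f,l[0]["point"],.22))
a=F["wrist"]["pixels"]; b=cv2.resize(F["scene"]["pixels"][80:240,280:440],(400,400),interpolation=2)
cv2.imwrite("pics/w3.png",np.hstack([cv2.resize(a,(400,250)),b[:250]])[:,:,::-1]);
b=cv2.resize(F["scene"]["pixels"][80:240,280:440],(350,350),interpolation=2)
im=np.zeros((600,640,3),np.uint8); im[:400]=a; im[400:]=cv2.resize(F["scene"]["pixels"][100:220,290:440],(640,512),interpolation=2)[0:200]
cv2.imwrite("pics/w3.png",im[:,:,::-1])
```

```text
7.275 [ 0.587  -0.0357  0.3198] [-3.1393e+00 -9.9300e-02  3.0000e-04] [-0.34  0.27  0.37  1.68 -0.1   1.21 -1.46]
turnbutton_grip scene [353.1 364.4] 0.26
turnbutton_grip side [275.9 203.3] 0.67
turnbutton_grip wrist [28.7 94. ] 0.59
turnbutton_grip wrist [325.2 201.7] 0.23
  -> (array([0.65690795, 0.14720139, 0.26159055]), [array([0.6, 0.1]), array([-1.2, -2.6])])
[0.65430936 0.18357992 0.22      ]
bolt_knob scene [321.4 190.7] 0.76
bolt_knob scene [345.1 199.8] 0.37
bolt_knob side [316.5 178.9] 0.71
bolt_knob wrist [ 81.8 251. ] 0.71
bolt_knob wrist [326.3 200.3] 0.66
  -> (array([0.57856547, 0.01413144, 0.27692693]), [array([ -7.8, -25.5]), array([-2.2, -5.2]), array([156.7, -17.7])])
[0.52824138 0.16201895 0.22      ]
```

View pics/w3.png

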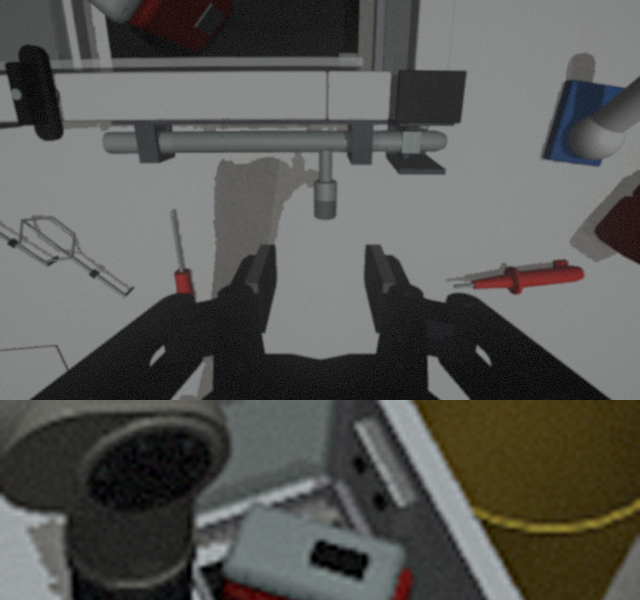

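The turnbutton now stands squarely across at (35,93), its wing over the pane. The knob is at (325,200), centred between the fingers, and the bolt lies level with its tip at (425,143).

Run:
```python
from h import *
f=r.grab_frame("wrist"); o=r.get_obs(); M=R.from_rotvec(o["orientation"]).as_matrix()
print(o["tcp_pos"]); 
for p in [(325.5,200),(325.5,180),(325.5,219)]:
    X=onz(f,p,.22); print(X,"tool",M.T@(X-[0,0,.019]-o["tcp_pos"])/.25)
```

```text
[ 0.58662089 -0.03758086  0.31994654]
[ 0.58589539 -0.04237496  0.22      ] tool [-0.00398661  0.01895001  0.47578739]
[ 0.60205221 -0.04131895  0.22      ] tool [0.06077778 0.01863143 0.47577831]
[ 0.56996747 -0.0434171   0.22      ] tool [-0.06783372  0.01926839  0.47579635]
```

>>> apply_moves(
  rows=[
    [0,0.018,0.2,0,0,0],
    [0,0.018,0.38,0,0,0],
    [0,0.018,0.47,0,0,0],
    [0,0.018,0.47,0,0,0],
  ],
)

```text
clock: 8.12
tcp_pos: [0.5856, -0.0423, 0.2009]
orientation: [3.14, 0.094, -0.006]
contact_force: [-0.3, -0.4, 0.4]
grip_width: 0.0423
gripper_force: 0.0
```

>>> apply_moves(
  rows=[
    [0,0,0,0,0,0],
    [0,0,0,0,0,0],
    [0,0,0,0,0,0],
    [0,0,0,0,0,0],
  ],
  claw=0,
  newtons=70,
)

```text
clock: 8.62
tcp_pos: [0.5878, -0.0398, 0.2043]
orientation: [-3.137, -0.097, -0.004]
contact_force: [-0.2, 6.2, 2.4]
grip_width: 0.0157
gripper_force: 68.3
```

>>> apply_moves(
  rows=[
    [0,0,-0.016,0,0,0],
    [0,0,-0.032,0,0,0],
    [0,0,-0.032,0,0,0],
    [0,0,-0.032,0,0,0],
  ],
)

```text
clock: 9.12
tcp_pos: [0.5874, -0.04, 0.2109]
orientation: [-3.138, -0.097, -0.002]
contact_force: [2.7, 6.2, -7.5]
grip_width: 0.0156
gripper_force: 68.3
```

>>> apply_moves(
  rows=[
    [0,-0.04,0,0,0,0],
    [0,-0.1,0,0,0,0],
    [0,-0.16,0.002,0,0,0],
    [0,-0.22,0.006,0,0,0],
    [0,-0.255,0.008,0,0,0],
  ],
)

```text
clock: 9.75
tcp_pos: [0.5833, 0.023, 0.2089]
orientation: [-3.139, -0.096, -0.002]
contact_force: [3.8, -1.2, -4.5]
grip_width: 0.0155
gripper_force: 68.8
```

>>> apply_moves(
  rows=[
    [0,0,0,0,0,0],
    [0,0,0,0,0,0],
  ],
)

```text
clock: 10.0
tcp_pos: [0.5833, 0.0214, 0.2088]
orientation: [-3.14, -0.094, -0.001]
contact_force: [1.4, 2.4, -5.2]
grip_width: 0.0154
gripper_force: 68.7
```

>>> apply_moves(
  rows=[
    [-0.073,-0.024,0,0,0,0.054],
    [-0.144,-0.054,0,0,0,0.108],
    [-0.212,-0.089,0,0,0,0.162],
    [-0.276,-0.131,0,0,0,0.216],
    [-0.276,-0.131,0,0,0,0.216],
  ],
)

```text
clock: 10.62
tcp_pos: [0.5117, 0.0491, 0.2088]
orientation: [3.111, -0.437, 0.0]
contact_force: [3.8, -3.9, -7.3]
grip_width: 0.0155
gripper_force: 68.6
```

>>> apply_moves(
  rows=[
    [0,0,0,0,0,0],
    [0,0,0,0,0,0],
    [0,0,0,0,0,0],
    [0,0,0,0,0,0],
  ],
)

```text
clock: 11.12
tcp_pos: [0.5126, 0.0495, 0.2087]
orientation: [3.111, -0.438, 0.001]
contact_force: [2.8, -2.9, -4.5]
grip_width: 0.0159
gripper_force: 68.8
```

Run:
```python
from h import *
f=r.grab_frame("wrist"); g=r.grab_frame("side"); h=r.grab_frame("scene"); o=r.get_obs()
print(o["clock"],o["tcp_pos"],o["orientation"],o["contact_force"],o["grip_width"],o["gripper_force"])
l=cv2.createLineSegmentDetector().detect(cv2.cvtColor(f["pixels"],cv2.COLOR_RGB2GRAY))[0][:,0]
for a in l:
    if np.hypot(a[2]-a[0],a[3]-a[1])>110:
        P,Q=onz(f,a[:2],.25),onz(f,a[2:],.25); d=Q-P; d=d*np.sign(d[1]); print(np.round(a),np.round(P[:2],4),np.round(Q[:2],4),round(np.degrees(np.arctan2(d[1],d[0]))-90,2))
im=np.zeros((600,640,3),np.uint8); im[:400]=f["pixels"]; im[400:,:320]=cv2.resize(g["pixels"][120:320,160:400],(320,267))[:200]; im[400:,320:]=cv2.resize(h["pixels"][80:240,270:450],(320,284))[40:240]
cv2.imwrite("pics/w4.png",im[:,:,::-1])
```

```text
11.275 [0.51241954 0.04962305 0.2086665 ] [-3.11077374e+00  4.38165519e-01 -7.33274047e-04] [ 3.53411879 -1.71037598 -5.6844454 ] 0.015843979902232165 68.82762551307678
[424. 287. 606. 398.] [0.5113 0.01  ] [ 0.4337 -0.0564] -49.42
[ 37. 396. 143. 331.] [0.5025 0.1774] [0.5215 0.1167] 17.3
[  1. 159. 118. 158.] [0.596  0.1341] [0.5851 0.0954] -15.74
[491. 147. 189. 147.] [ 0.5553 -0.02  ] [0.5816 0.0718] -16.02
[527.  39. 303.  37.] [ 0.584  -0.0348] [0.602 0.028] -15.93
[252.   6.  61.  11.] [0.6137 0.0396] [0.629  0.0931] -15.96
[228.  38.  41.  42.] [0.6079 0.0489] [0.6235 0.1029] -16.07
[126. 196.   1. 198.] [0.5725 0.0988] [0.5843 0.1415] -15.41
[517. 139. 628. 140.] [ 0.5556 -0.0285] [ 0.5455 -0.0643] -15.75
[  1. 139. 508. 138.] [0.6019 0.1304] [ 0.5566 -0.0258] -16.16
[219.  26. 369.  26.] [0.6114 0.0503] [0.5996 0.009 ] -15.98
[ 67.  30. 218.  26.] [0.6238 0.0937] [0.6115 0.0506] -15.97
[453. 193. 334. 194.] [ 0.5436 -0.0059] [0.554  0.0319] -15.41
[192. 154. 377. 154.] [0.5794 0.0719] [0.5631 0.0154] -16.09
```

View pics/w4.png

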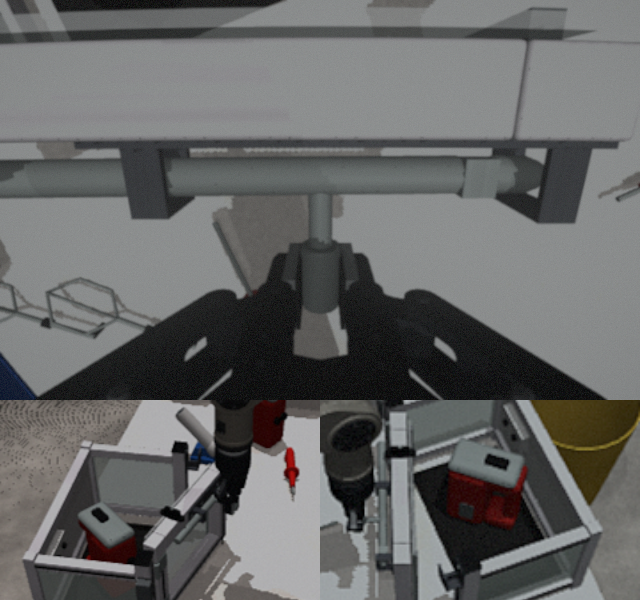

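The gate is open 19.4° (0.339 rad). The knob is gripped at (320,270), the bolt is drawn with its tip at (540,175), and the turnbutton is still across in both overview crops.

```bash
python3 -c "
from bench import r
print(r.hand_in())"
```

```text
the job is handed in; nothing more can be done
None
```

I handed the job in at about 11.3 s: the turnbutton is across the pane, the bolt is drawn about 62 mm, and the gripper holds the gate open at about 0.34 rad by the knob. The hand-in gave no verdict.

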